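# Crack open a stuck enclosure lid and hold it ajar

### The arm

A 6-joint arm with a two-finger parallel gripper is mounted at the origin on the work surface. World frame = base frame: x ahead of the robot, y to its left, z up, the work surface at z = 0. Lengths are in m, angles in rad, forces in N, time in s.
With the tool pointing down it reaches from about 0.325 to 0.925 m from the base axis. Payload 3.1 kg.
Tool frame: the origin (TCP) lies midway between the tips of the shut fingers; the grasp point (between the pads) lies 19 mm behind it; y points along the fingers, x is the direction in which the jaws open and shut, and the axes are right-handed (so a half turn about y gives the same grasp; the last joint's range is limited). The gripper opens to 85 mm and grips with 20 to 120 N. Pads are 22 mm wide; open, the fingers measure 114 mm over their backs; the gripper's body (76 mm by 85 mm) begins 54 mm behind the grasp point. The pads swing forward as they close: fully open they stand 13 mm farther back than shut.
Start: joints at [1.093, 0.217, 1.613, -0, 1.311, -0.112], TCP at [0.224, 0.584, 0.231] pointing down, gripper open.
Joint ranges: [-2.75, 2.75], [-0.78, 2.1], [0.31, 2.55], [-1.13, 4.27], [0.13, 2.63], [-2.58, 2.58]. Speed limits (rad/s): [2.79, 2.79, 3.14, 3.14, 3.14, 3.14].

### API

Orientations are given as a unit quaternion [w, x, y, z].
In Python, from workcell import r gives the robot as it stands.
- The arm moves only by the tool jog_arm, never from a script. Its arguments are lists of equal length, an entry for each row: "xyz": the shift along the tool's x, y, z in mm, a list of three; "rot": the turn, a rotation vector about the tool's x, y, z in degrees, a list of three; "gripper": the closure in counts, from 0 (fully open) to 255 (shut). A call has 1 to 20 rows; each row is the pose to reach, as a shift and turn from the pose commanded when the call began, along the tool's axes at that moment; what a row does not reach only later rows make up. A row lasts 1/8 s, in which the tool goes at most 62.5 mm and 10.7 degrees, less where a joint would pass 70% of its speed; a pose out of reach is approached as far as the arm can. A call with a gripper value outside its range is refused whole. The fingers move at their own pace and stop on an object; "force" is the grip in N (left out, the last holds). Time passes only in rows, so rows that repeat a pose let the fingers close. It gives the time, the measured TCP pose, the force and the opening at its end, in the units of the state.
- r.state(): the state, without advancing time (a new reading comes with each control period).
- r.snapshot(name): name is "side" or "top"; returns the picture (384x512x3 uint8, red, green, blue); there is no depth.
- r.get_calibration(name): a dict with "K" (3x3 intrinsics, pixels), "cam_to_world" (4x4, takes a point from camera to world coordinates). Camera axes: x right, y up, looking along -z (the intrinsics and any distortion apply to the point x, -y, -z); pixel columns grow to the right and rows downward; lengths in m; the calibration is good to about 2 mm. A picture is of the moment at which its call begins. get_calibration takes no time and is no camera call.
- r.sign_off(): hands the job in, once; it reports no verdict.
Trained networks look in the newest picture that a camera, given by its name, has taken for a name from the list of things; names that differ only in an ending like _2 or _b are one class to them, and where a whole thing is asked for, a point or a joint stands for the part that bears it (a point fixed in the world has none). Each returns a list of dicts, best first, with "p" (0 to 1); they miss things now and then, are a little off and sometimes report something else, mostly with a low value. They report only what shows in the picture. A call takes as long as a camera call. They do not tell look-alikes from the thing itself.
- r.boxes_of(camera, name): "location" ([x, y, z] in m, in world coordinates, good to about 4 mm: the middle of the surface that is visible of it).
- r.cut_out(camera, name): "pixels" (384x512 bool, what is visible of it).
The state is a dict: "t": time; "joint_pos": joint angles; "qvel": joint speeds; "joint_efforts": joint torques, N m; "position": TCP position; "tcp_rot": TCP orientation; "force": force on the tool from outside, world axes, zero at the start; "wrist_torque": the same for the moment, N m; "grip_width": finger opening in m.
Only numpy, scipy, OpenCV 4.12 (cv2) and the standard library are available. Lean on these libraries where they do the work, as an engineer would, in place of code of your own. Each camera call takes 0.05 s, during which the arm holds its last target.

### The job

The lid of the grey electrical enclosure is stuck to its gasket and needs to be opened a little for a look inside. First take the steel shaft collar off the lid and set it down flat in the open parts tray, without dropping it; then pull the lid up by its bow handle until the seal lets go, without letting the lid fly wide open, and hold it slightly open, its front edge about 5 cm up. Finish while still holding the lid there in the gripper (do not let go, it would fall back), and leave the other things on the bench where they are.

Things in the scene. Friction and masses are not known exactly. Their poses are not given: they have to be found in the camera images.
- enclosure: Grey plastic electrical enclosure, fixed to the bench (sizes in mm): box 240 (its x) x 200 (its y) x 120 high, closed by a flat grey lid 14 thick, so the lid's top is 134 above the bench. Origin: centre of the underside. Its x axis points from the front edge to the hinged far edge; z up. Stands near the middle of the bench, yaw up to 0.5 rad either way.
- lid (a joint): Opening angle of the lid, rad: 0 closed, grows as the front edge rises, stop at 0.6. Hinge axis along the enclosure's y at its x = +120, z = 120 mm. Lid 0.45 to 0.8 kg; let go, it falls (nearly) shut. The gasket sticks: the pull needed at the handle climbs in the first 2 to 4 mm to a peak of 13 to 18 N, fades by 0.07 rad (14 mm up), then only weight, 3 to 6 N. Front edge 5 cm up: 0.21 rad.
- lid_handle (a point): Centre of the bar of the lid's steel bow handle (mm); axes as the enclosure's when closed. Round bar 12 in diameter along the enclosure's y, its posts 110 apart (axes), bar centre 36 above the lid's top (170 above the bench when closed), 195 in front (-x) of the hinge axis and 50 above it. The bar can turn between gripper pads as the lid tilts.
- collar: Plain steel shaft collar (thick ring), outer diameter 50 mm, bore 30, 25 high, about 0.2 kg. Starts lying flat on the lid behind the handle. Origin: centre of its underside; z up.
- tray: Open aluminium parts tray, fixed to the bench: outside 150 (its x) x 200 (its y) x 30 mm high, walls and floor 4 thick. Origin: centre of the underside; z up. Stands left or right of the enclosure, the black case stands on the other side.
- case: Closed black plastic tool case 120 (its x) x 170 (its y) x 50 mm high, loose, to be left alone. Origin: centre of the underside.
- can: Upright can with paper label, 70 in diameter, 110 mm high, loose, beyond and left of the enclosure, to be left alone. Origin: centre of the underside.
- screwdriver: Screwdriver lying on the bench beyond and right of the enclosure, loose, to be left alone. Origin: underside of the tool.
Not all that is in view belongs to the job. Several things have the shape of the collar; the one meant has the colours described above. Of the things shaped like the tray, the aluminium one is meant.

How it is judged:
On the way, in this order (a step that is already met when the one before it is completed fails the run):
1. the collar lies flat in the tray, let go (x of collar in the frame of tray between -0.055 and 0.055 m and y of collar in the frame of tray between -0.08 and 0.08 m and z of collar in the frame of tray below 0.012 m and angle between collar's own z axis and vertical below 0.15 rad and linear speed of collar below 0.03 m/s and contact force between collar and the arm below 0.1 N and contact force between collar and the fingers below 0.1 N), for 0.2 s.
2. the seal is broken: the lid is up past 0.09 rad (value of joint lid above 0.09 rad), for 0.1 s.
At the end, for the whole second after the job is handed in: Collar flat, still and untouched in the tray (centre within 55 mm of the tray centre in x, 80 mm in y). Lid still at 0.12 to 0.32 rad (front edge about 3 to 7.5 cm up), carried by the fingers (over 1.5 N); neither collar nor bystanders touch the enclosure or lid (all of step 1 and value of joint lid between 0.12 and 0.32 rad and velocity of joint lid between -0.06 and 0.06 rad/s and contact force between the fingers and enclosure above 1.5 N and contact force between each of case, can, screwdriver, collar and enclosure below 0.1 N); the arm keeps its last pose, push and grip.
It fails at once if the lid flies open past 0.5 rad (value of joint lid above 0.5 rad).
It fails at once if the collar is dropped or thrown: it moves faster than 0.9 m/s without being held (linear speed of collar above 0.9 m/s and contact force between collar and the fingers below 0.1 N).
It fails at once if the case, can or screwdriver is pushed more than 25 mm from its place, or the can knocked over (distance of any of case, can, screwdriver from where it was at the start of the episode above 0.025 m or angle between can's own z axis and vertical above 0.5 rad).
It also fails if it takes over 48 s, if anything falls off the work surface, if the arm or the gripper's body presses on something with over 40 N, if the wrist force passes 120 N, or if a joint passes its speed limit or range.

## Working session

There is one attempt and no reset: what is moved stays moved. The work goes in short steps, Python scripts to look and compute and a tool call to move; the robot and the scene stay as the last step left them, time stands still between calls to the robot, and variables do not carry over. Pictures are saved under pics/ and viewed, and the job is handed in when it is done.

Besides the shell and the picture viewer there is one more tool, called after ">>>" as name(argument=value, ...) on one line, values as JSON. jog_arm: Moves the arm, as the interface text tells. Its arguments: {"type":"object","properties":{"xyz":{"type":"array","items":{"type":"array","items":{"type":"number"}}},"rot":{"type":"array","items":{"type":"array","items":{"type":"number"}}},"gripper":{"type":"array","items":{"type":"number"}},"force":{"type":"number"}},"required":["xyz","rot","gripper"]}

```bash
ls; mkdir -p pics; python3 - <<'E'
from workcell import r
import cv2,numpy as np
print(r.state())
for c in ("top","side"):
    im=r.snapshot(c); cv2.imwrite(f"pics/{c}0.png",im[:,:,::-1]); k=r.get_calibration(c); print(c,k)
    for n in ("enclosure","lid_handle","collar","tray","case","can","screwdriver"):
        for d in r.boxes_of(c,n): print(c,n,np.round(d["location"],3),round(d["p"],2))
E
```

```text
pics
{'t': 0.0, 'joint_pos': array([ 1.09281596e+00,  2.17762679e-01,  1.61494213e+00,  6.84053950e-06,
        1.31128276e+00, -1.12226802e-01]), 'qvel': array([ 0.00156391,  0.00165355, -0.00074903, -0.00074678, -0.0009083 ,
       -0.00032275]), 'joint_efforts': array([-9.75203875e-06, -3.96833646e+01, -3.03856087e+01, -2.29931647e-04,
        9.61285987e-03,  1.48586696e-05]), 'position': array([0.2231487 , 0.58293296, 0.2299588 ]), 'tcp_rot': array([-0.58219515,  0.58298845,  0.39998385, -0.40148001]), 'force': array([-0.81926052,  0.26844041, -0.13866273]), 'wrist_torque': array([-0.02244536,  0.00718008,  0.0024393 ]), 'grip_width': 0.08529453533620245}
top {'K': array([[413.50752994,   0.        , 254.967294  ],
       [  0.        , 413.50752994, 192.89069187],
       [  0.        ,   0.        ,   1.        ]]), 'cam_to_world': array([[ 0.02081277,  0.99337547, -0.1130133 ,  0.3661379 ],
       [-0.99977899,  0.02034379, -0.0053016 ,  0.00898046],
       [-0.00296736,  0.11309866,  0.99357933,  1.4194422 ],
       [ 0.        ,  0.        ,  0.        ,  1.        ]])}
top 
[... 538 characters left out ...]
.15246208],
       [  0.        ,   0.        ,   1.        ]]), 'cam_to_world': array([[-0.89395357,  0.35272345, -0.27646552,  0.18234644],
       [-0.44808668, -0.6923437 ,  0.56557805,  0.75455941],
       [ 0.00808349,  0.62948103,  0.7769738 ,  1.16867443],
       [ 0.        ,  0.        ,  0.        ,  1.        ]])}
side enclosure [0.614 0.084 0.136] 0.92
side lid_handle [0.624 0.041 0.129] 0.76
side collar [0.676 0.073 0.157] 0.69
side collar [0.835 0.143 0.019] 0.53
side tray [0.201 0.353 0.003] 0.96
side tray [0.472 0.392 0.005] 0.8
side tray [0.677 0.073 0.157] 0.3
side case [ 0.519 -0.373  0.049] 0.9
side can [0.694 0.329 0.096] 0.75
side screwdriver [ 0.695 -0.281  0.021] 0.73
```

View pics/top0.png

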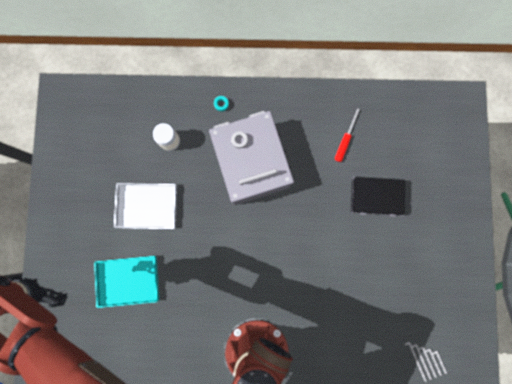

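View pics/side0.png

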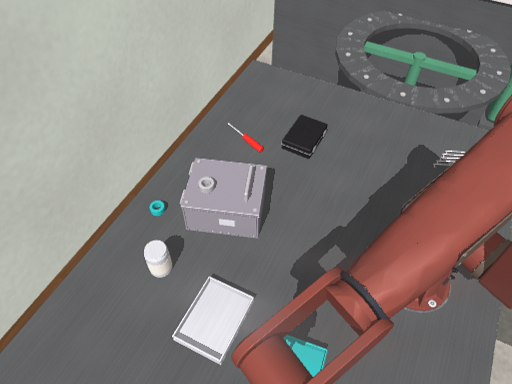

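The top picture shows the lid at about (250,155), the steel collar at (240,139), the handle bar from (240,184) to (285,173) and the aluminium tray at (146,206). The teal ring and the teal tray are decoys. I'll refine these positions next.

```bash
cat > h.py <<'E'
from workcell import r
import cv2,numpy as np
def proj(c,P):
    k=r.get_calibration(c);T=np.linalg.inv(k["cam_to_world"]);P=np.atleast_2d(P)
    q=P@T[:3,:3].T+T[:3,3]; q=q*[1,-1,-1]; u=q@k["K"].T; return u[:,:2]/u[:,2:]
def back(c,uv,z):
    k=r.get_calibration(c);M=k["cam_to_world"];uv=np.atleast_2d(uv)
    d=np.c_[uv,np.ones(len(uv))]@np.linalg.inv(k["K"]).T*[1,-1,-1]@M[:3,:3].T
    return M[:3,3]+d*((z-M[2,3])/d[:,2])[:,None]
E
python3 - <<'E'
from h import *
for c in ("top","side"):
    im=cv2.imread(f"pics/{c}0.png")
    for d in r.cut_out(c,"collar"):
        m=d["pixels"]; ys,xs=np.nonzero(m); mu=im[m].mean(0)
        print(c,"collar",round(d["p"],2),len(xs),mu.round(),xs.mean(),ys.mean(),back(c,[[xs.mean(),ys.mean()]],0.155).round(4))
    for n in ("tray","enclosure"):
      for d in r.cut_out(c,n):
        m=d["pixels"].astype(np.uint8); ys,xs=np.nonzero(m)
        cs,_=cv2.findContours(m,0,1); h=max(cs,key=cv2.contourArea)
        z=0.03 if n=="tray" else .134
        W=back(c,h[:,0,:].astype(float),z)[:,:2]
        print(c,n,round(d["p"],2),cv2.minAreaRect(W.astype(np.float32)))
im=cv2.imread("pics/top0.png")
cv2.imwrite("pics/topcrop.png",cv2.resize(im[100:210,190:310],None,fx=5,fy=5,interpolation=cv2.INTER_CUBIC))
im=cv2.imread("pics/side0.png")
cv2.imwrite("pics/sidecrop.png",cv2.resize(im[145:245,170:280],None,fx=5,fy=5,interpolation=cv2.INTER_CUBIC))
E
```

```text
top collar 0.5 116 [217. 211. 211.] 239.02586206896552 139.77586206896552 [[0.6759 0.069  0.155 ]]
top tray 0.88 ((0.47589248418807983, 0.38748353719711304), (0.1489223837852478, 0.20539012551307678), 1.1692571640014648)
top tray 0.59 ((0.22318187355995178, 0.43701446056365967), (0.1501026153564453, 0.20669986307621002), 6.467256546020508)
top enclosure 0.69 ((0.6304596066474915, 0.032324641942977905), (0.25997745990753174, 0.20919354259967804), 19.15028190612793)
top enclosure 0.29 ((0.6332338452339172, 0.034385472536087036), (0.2520555853843689, 0.20898555219173431), 18.898990631103516)
side collar 0.62 154 [185. 182. 186.] 205.23376623376623 184.8116883116883 [[0.6791 0.0754 0.155 ]]
side collar 0.59 199 [170. 170.  52.] 156.41206030150755 207.8643216080402 [[0.7632 0.218  0.155 ]]
side tray 0.95 ((0.4738149046897888, 0.39256712794303894), (0.2097252458333969, 0.16043666005134583), 89.85391235351562)
side tray 0.7 ((0.21689704060554504, 0.37628746032714844), (0.12151746451854706, 0.0750274658203125), 3.895968198776245)
side enclosure 0.8 ((0.6197678446769714, 0.0705835223197937), (0.259114146232605, 0.29044046998023987), 19.154586791992188)
```

View pics/topcrop.png

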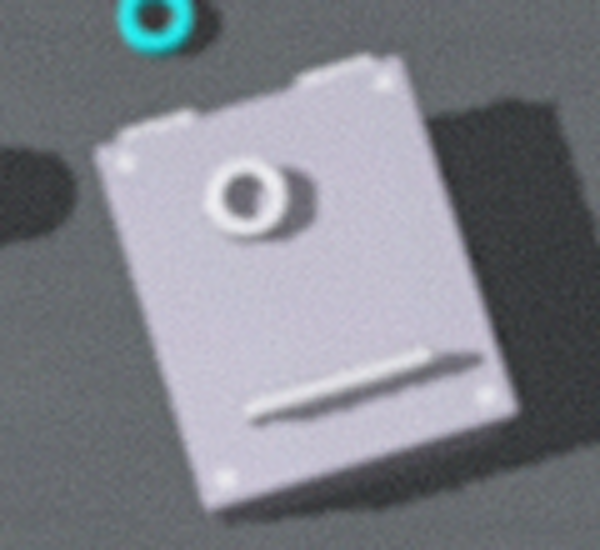

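View pics/sidecrop.png

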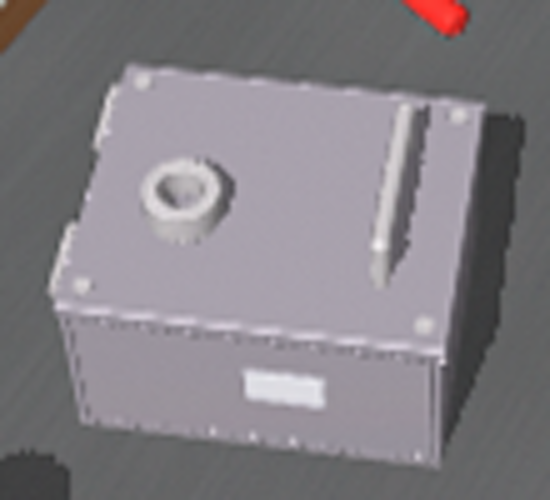

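```bash
python3 - <<'E'
from h import *
from scipy.optimize import least_squares
L=np.array([[.12,.1,.134],[.12,-.1,.134],[-.12,-.1,.134],[-.12,.1,.134],[-.075,.055,.17],[-.075,-.055,.17]])
f=lambda a,o:(np.array(a)+.5)/5-.5+o
T=f([(97,150),(402,57),(517,408),(210,512),(250,412),(430,353)],[190,100])
S=f([(57,305),(128,67),(484,104),(443,357),(381,243),(405,106)],[170,145])
def W(p,L):
    c,s=np.cos(p[2]),np.sin(p[2]); return np.c_[L[:,0]*c-L[:,1]*s+p[0],L[:,0]*s+L[:,1]*c+p[1],L[:,2]]
for name,cs in (("both",("top","side")),("top",("top",)),("side",("side",))):
    fn=lambda p:np.concatenate([(proj(c,W(p,L))-(T if c=="top" else S)).ravel() for c in cs])
    s=least_squares(fn,[.63,.03,.3]); print(name,s.x.round(4),s.fun.round(1)); print(W(s.x,np.array([[-.075,0,.17]])).round(4))
print(back("top",f([(246,197)],[190,100]),.159), back("side",f([(185,192)],[170,145]),.158))
M=cv2.imread("pics/top0.png")
for c in("top","side"):
    k=r.get_calibration(c)
# tray
im=cv2.imread("pics/top0.png"); cv2.imwrite("pics/tc.png",cv2.resize(im[170:240,105:190],None,fx=6,fy=6))
E
```

```text
both [0.632  0.0321 0.3288] [ 0.3 -0.3 -0.9 -0.3 -0.5  0.3  0.1 -1.2  1.1 -0.8 -0.6  0.2  0.  -0.1
  0.3  0.1  0.1  0.3  0.7 -1.4  0.4  0.7  0.6  1.2]
[[0.561  0.0079 0.17  ]]
top [0.6309 0.0319 0.3299] [ 0.3  0.1 -0.9  0.1 -0.4  0.6  0.2 -0.9  1.2 -0.4 -0.5  0.5]
[[0.5599 0.0076 0.17  ]]
side [0.6332 0.0322 0.3276] [-0.3 -0.2 -0.  -0.1 -0.2  0.2  0.3 -1.5  0.   0.6  0.3  1.1]
[[0.5622 0.0081 0.17  ]]
[[0.67736055 0.06956345 0.159     ]] [[0.67753302 0.06921721 0.158     ]]
```

View pics/tc.png

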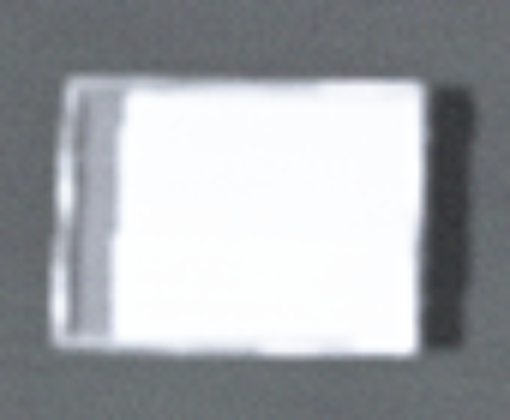

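```bash
cat >> h.py <<'E'
from scipy.spatial.transform import Rotation as Ro
def cur():
    s=r.state(); q=s["tcp_rot"]; return s,np.array(s["position"]),Ro.from_quat([q[1],q[2],q[3],q[0]])
def goto(p,yaw=None):
    s,c,R=cur(); x=R.as_matrix()[:,0]
    print("t",round(s["t"],2),"pos",c.round(4),"yawx",np.degrees(np.arctan2(x[1],x[0])).round(2),"F",np.round(s["force"],1),"w",round(s["grip_width"],4))
    if yaw is None: 
        T=R
    else:
        yd=np.array([0,0,-1.]); xd=np.array([np.cos(yaw),np.sin(yaw),0]); T=Ro.from_matrix(np.c_[xd,yd,np.cross(xd,yd)])
    print("xyz",(R.inv().apply(np.array(p)-c)*1000).round(1),"rot",np.degrees((R.inv()*T).as_rotvec()).round(1))
E
python3 - <<'E'
from h import *
s,c,R=cur(); print(R.as_matrix().round(3))
for y in (.329,.329+np.pi): goto([.6775,.0694,.25],y)
E
```

```text
[[ 0.358  0.    -0.934]
 [ 0.934  0.     0.358]
 [ 0.    -1.     0.   ]]
t 1.1 pos [0.2235 0.5837 0.2313] yawx 69.04 F [-0.  -0.3 -0.1] w 0.0854
xyz [-317.9  -18.7 -607.9] rot [-0.  50.2  0. ]
t 1.1 pos [0.2235 0.5837 0.2313] yawx 69.04 F [-0.  -0.3 -0.1] w 0.0854
xyz [-317.9  -18.7 -607.9] rot [   0.  -129.8    0. ]
```

>>> jog_arm(xyz=[[-318,-19,-608],[-318,-19,-608],[-318,-19,-608],[-318,-19,-608],[-318,-19,-608],[-318,-19,-608],[-318,-19,-608],[-318,-19,-608],[-318,-19,-608],[-318,-19,-608],[-318,-19,-608],[-318,-19,-608],[-318,-19,-608],[-318,-19,-608],[-318,-19,-608]], rot=[[0,50.2,0],[0,50.2,0],[0,50.2,0],[0,50.2,0],[0,50.2,0],[0,50.2,0],[0,50.2,0],[0,50.2,0],[0,50.2,0],[0,50.2,0],[0,50.2,0],[0,50.2,0],[0,50.2,0],[0,50.2,0],[0,50.2,0]], gripper=[0,0,0,0,0,0,0,0,0,0,0,0,0,0,0], force=60)

```text
t: 2.98
position: [0.6769, 0.0706, 0.2506]
tcp_rot: [0.697, -0.697, -0.116, 0.116]
force: [-0.0, -0.1, 1.0]
grip_width: 0.0852
```

```bash
python3 - <<'E'
from h import *
goto([.6775,.0694,.138],.329)
E
```

```text
t 2.98 pos [0.6769 0.0706 0.2506] yawx 18.95 F [-0.  -0.1  1. ] w 0.0852
xyz [  0.2 112.6  -1.4] rot [-0.   0.1  0. ]
```

>>> jog_arm(xyz=[[0,50,-1],[0,85,-1],[0,100,-1],[0,108,-1],[0,112,-1],[0,112,-1],[0,112,-1],[0,112,-1],[0,112,-1],[0,112,-1],[0,112,-1],[0,112,-1],[0,112,-1],[0,112,-1]], rot=[[0,0,0],[0,0,0],[0,0,0],[0,0,0],[0,0,0],[0,0,0],[0,0,0],[0,0,0],[0,0,0],[0,0,0],[0,0,0],[0,0,0],[0,0,0],[0,0,0]], gripper=[0,0,0,0,0,0,80,100,130,160,200,200,200,200], force=50)

```text
t: 4.72
position: [0.679, 0.0683, 0.1398]
tcp_rot: [-0.697, 0.698, 0.117, -0.115]
force: [0.2, 0.3, 5.4]
grip_width: 0.0482
```

```bash
python3 - <<'E'
from h import *
goto([.6775,.0694,.138],.329)
for c in("top","side"):
    im=r.snapshot(c)[:,:,::-1]; cv2.imwrite(f"pics/{c}1.png",im)
    o=(190,100) if c=="top" else (150,110)
    cv2.imwrite(f"pics/{c}1c.png",cv2.resize(im[o[1]:o[1]+140,o[0]:o[0]+150],None,fx=4,fy=4))
E
```

```text
t 4.72 pos [0.679  0.0683 0.1398] yawx 18.84 F [0.2 0.3 5.4] w 0.0482
xyz [-1.   1.8  1.5] rot [ 0.  -0.   0.1]
```

View pics/side1c.png

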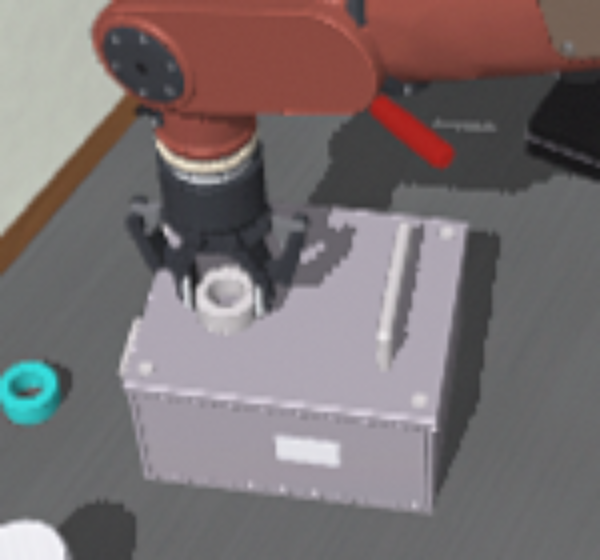

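>>> jog_arm(xyz=[[0,-6,0],[0,-20,0],[0,-45,0],[0,-80,0],[0,-110,0],[0,-110,0],[0,-110,0]], rot=[[0,0,0],[0,0,0],[0,0,0],[0,0,0],[0,0,0],[0,0,0],[0,0,0]], gripper=[200,200,200,200,200,200,200], force=60)

```text
t: 5.7
position: [0.677, 0.0683, 0.2467]
tcp_rot: [0.698, -0.697, -0.115, 0.117]
force: [0.4, -0.2, -2.1]
grip_width: 0.0479
```

```bash
python3 - <<'E'
from h import *
goto([.475,.389,.16]); goto([.475,.389,.16],.329+.6)
for c in("side",):
    im=r.snapshot(c)[:,:,::-1]; cv2.imwrite(f"pics/{c}2.png",im)
    o=(190,100) if c=="top" else (150,70)
    cv2.imwrite(f"pics/{c}2c.png",cv2.resize(im[o[1]:o[1]+140,o[0]:o[0]+150],None,fx=4,fy=4))
E
```

```text
t 5.7 pos [0.677  0.0683 0.2467] yawx 18.84 F [ 0.4 -0.2 -2.1] w 0.0479
xyz [-87.4  87.2 368.7] rot [0. 0. 0.]
t 5.7 pos [0.677  0.0683 0.2467] yawx 18.84 F [ 0.4 -0.2 -2.1] w 0.0479
xyz [-87.4  87.2 368.7] rot [ -0.1 -34.4  -0.1]
```

View pics/side2c.png

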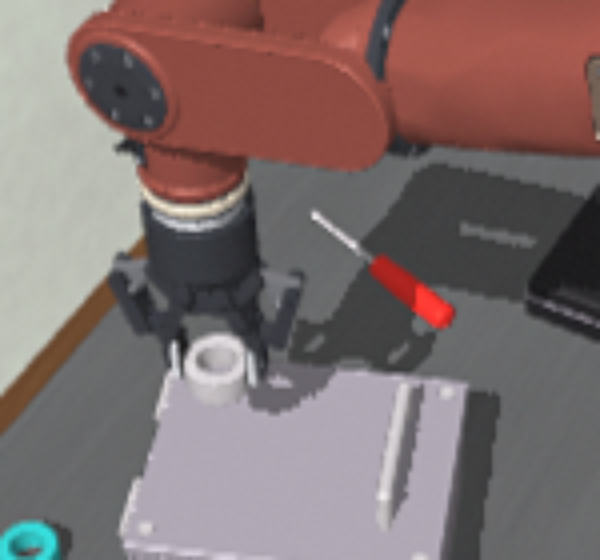

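>>> jog_arm(xyz=[[-5,0,20],[-14,0,60],[-24,0,100],[-33,0,140],[-43,0,180],[-52,0,220],[-62,10,260],[-71,20,300],[-81,40,340],[-87,60,360],[-87,80,369],[-87,100,369],[-87,120,369],[-87,140,369],[-87,155,369],[-87,165,369],[-87,165,369],[-87,165,369]], rot=[[0,-2,0],[0,-7,0],[0,-12,0],[0,-17,0],[0,-22,0],[0,-27,0],[0,-33,0],[0,-39,0],[0,-45,0],[0,-50,0],[0,-50,0],[0,-50,0],[0,-50,0],[0,-50,0],[0,-50,0],[0,-50,0],[0,-50,0],[0,-50,0]], gripper=[200,200,200,200,200,200,200,200,200,200,200,200,200,200,200,200,200,200])

```text
t: 8.0
position: [0.477, 0.3898, 0.0841]
tcp_rot: [-0.583, 0.583, 0.4, -0.399]
force: [0.1, 0.5, -1.0]
grip_width: 0.0479
```

```bash
python3 - <<'E'
from h import *
goto([.475,.389,.0095])
im=r.snapshot("side")[:,:,::-1]; cv2.imwrite("pics/side3c.png",cv2.resize(im[200:384,130:300],None,fx=3,fy=3))
E
```

```text
t 8.0 pos [0.477  0.3898 0.0841] yawx 68.84 F [ 0.1  0.5 -1. ] w 0.0479
xyz [-1.6 74.6  1.7] rot [0. 0. 0.]
```

View pics/side3c.png

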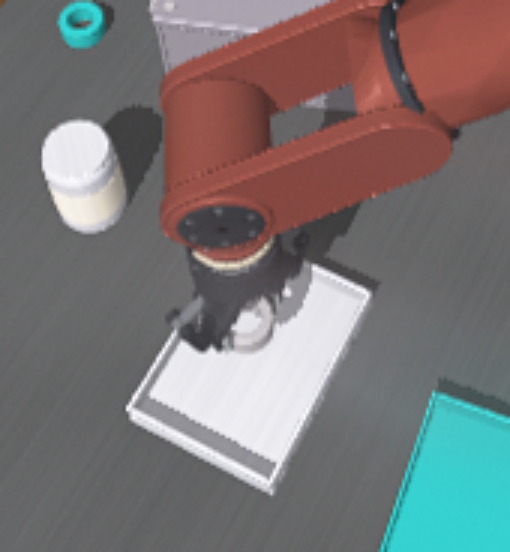

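>>> jog_arm(xyz=[[0,25,0],[0,45,0],[0,58,0],[0,66,0],[0,70,0],[0,71,0],[0,71,0]], rot=[[0,0,0],[0,0,0],[0,0,0],[0,0,0],[0,0,0],[0,0,0],[0,0,0]], gripper=[200,200,200,200,200,200,200])

```text
t: 8.93
position: [0.4768, 0.3897, 0.0128]
tcp_rot: [-0.583, 0.583, 0.4, -0.399]
force: [-0.9, 0.3, -1.1]
grip_width: 0.048
```

>>> jog_arm(xyz=[[0,1,0],[0,2,0],[0,3,0],[0,3,0]], rot=[[0,0,0],[0,0,0],[0,0,0],[0,0,0]], gripper=[200,200,200,200])

```text
t: 9.43
position: [0.4765, 0.3895, 0.01]
tcp_rot: [-0.583, 0.583, 0.4, -0.4]
force: [-1.4, -0.9, 4.7]
grip_width: 0.0474
```

>>> jog_arm(xyz=[[0,0,0],[0,0,0],[0,0,0],[0,0,0],[0,0,0],[0,-10,0],[0,-30,0],[0,-70,0],[0,-120,0],[0,-170,0],[0,-200,0],[0,-200,0]], rot=[[0,0,0],[0,0,0],[0,0,0],[0,0,0],[0,0,0],[0,0,0],[0,0,0],[0,0,0],[0,0,0],[0,0,0],[0,0,0],[0,0,0]], gripper=[95,80,60,30,0,0,0,0,0,0,0,0])

```text
t: 10.92
position: [0.4789, 0.3911, 0.2154]
tcp_rot: [-0.583, 0.583, 0.403, -0.396]
force: [-0.1, 0.6, -1.1]
grip_width: 0.0855
```

```bash
python3 - <<'E'
from h import *
for z in (.235,.151): goto([.561,.008,z],.329)
im=r.snapshot("side")[:,:,::-1]; cv2.imwrite("pics/side4.png",im); cv2.imwrite("pics/side4c.png",cv2.resize(im[200:384,130:300],None,fx=3,fy=3))
im=r.snapshot("top")[:,:,::-1]; cv2.imwrite("pics/top4.png",im)
for c in ("top","side"):
    for d in r.boxes_of(c,"collar"): print(c,np.round(d["location"],3),round(d["p"],2))
E
```

```text
t 10.93 pos [0.4789 0.3911 0.2154] yawx 68.85 F [-0.1  0.6 -1.1] w 0.0855
xyz [-327.4  -21.  -215. ] rot [ 0.1 50.   0.6]
t 10.93 pos [0.4789 0.3911 0.2154] yawx 68.85 F [-0.1  0.6 -1.1] w 0.0855
xyz [-328.1   62.9 -214.5] rot [ 0.1 50.   0.6]
top [0.483 0.376 0.029] 0.67
side [0.472 0.39  0.031] 0.75
side [0.839 0.145 0.018] 0.63
```

View pics/side4c.png

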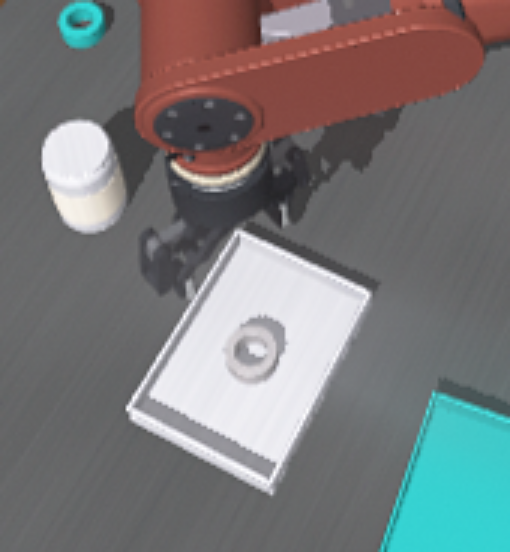

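The collar lies flat and alone near the middle of the tray, at about (250,350) in the crop. Next I move above the handle.

>>> jog_arm(xyz=[[-60,-30,-40],[-120,-30,-80],[-180,-30,-120],[-240,-30,-158],[-290,-30,-190],[-325,-30,-213],[-327,-30,-215],[-327,-30,-215],[-327,-30,-215]], rot=[[0,8,0],[0,16,0],[0,24,0],[0,34,0],[0,44,0],[0,50,0],[0,50,0],[0,50,0],[0,50,0]], gripper=[0,0,0,0,0,0,0,0,0])

```text
t: 12.25
position: [0.5582, 0.0083, 0.2384]
tcp_rot: [0.698, -0.697, -0.116, 0.117]
force: [0.1, 0.1, 0.7]
grip_width: 0.0855
```

```bash
python3 - <<'E'
from h import *
goto([.561,.008,.151],.329)
im=r.snapshot("side")[:,:,::-1]; cv2.imwrite("pics/side5c.png",cv2.resize(im[90:250,150:310],None,fx=3,fy=3))
E
```

```text
t 12.25 pos [0.5582 0.0083 0.2384] yawx 18.93 F [0.1 0.1 0.7] w 0.0855
xyz [ 2.7 87.4 -1.4] rot [-0.1  0.1 -0.1]
```

View pics/side5c.png

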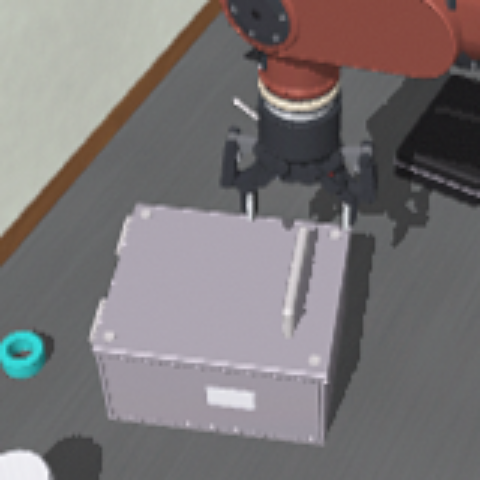

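>>> jog_arm(xyz=[[2,30,-1],[2.5,60,-1],[2.5,78,-1],[2.5,85,-1],[2.5,87,-1],[2.5,87,-1],[2.5,87,-1],[2.5,87,-1],[2.5,87,-1],[2.5,87,-1],[2.5,87,-1],[2.5,87,-1]], rot=[[0,0,0],[0,0,0],[0,0,0],[0,0,0],[0,0,0],[0,0,0],[0,0,0],[0,0,0],[0,0,0],[0,0,0],[0,0,0],[0,0,0]], gripper=[0,0,0,0,0,100,170,190,210,230,240,250], force=40)

```text
t: 13.8
position: [0.5622, 0.0068, 0.1527]
tcp_rot: [-0.698, 0.698, 0.116, -0.115]
force: [2.9, 0.8, 0.4]
grip_width: 0.0102
```

```bash
python3 - <<'E'
from h import *
goto([.561,.008,.151],.329)
im=r.snapshot("side")[:,:,::-1]; cv2.imwrite("pics/side6c.png",cv2.resize(im[90:250,150:310],None,fx=3,fy=3))
E
```

```text
t 13.8 pos [0.5622 0.0068 0.1527] yawx 18.84 F [2.9 0.8 0.4] w 0.0102
xyz [-0.8  1.7  1.5] rot [ 0.  -0.   0.1]
```

View pics/side6c.png

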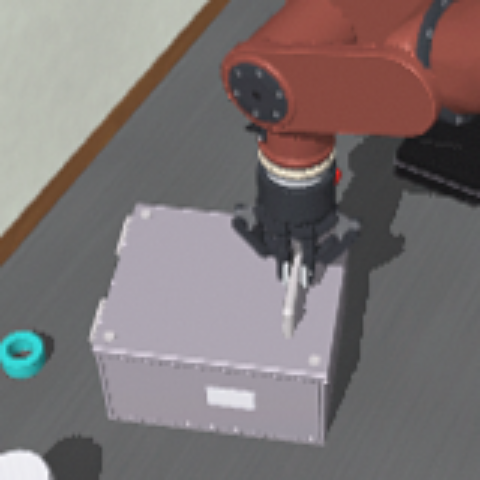

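>>> jog_arm(xyz=[[0,0,0],[0,0,0],[0.2,-1,0],[0.5,-2,0],[0.8,-3,0],[1,-4,0],[1.3,-5,0],[1.6,-6,0],[1.8,-7,0],[2.1,-8,0]], rot=[[0,0,0],[0,0,0],[0,0,0],[0,0,0],[0,0,0],[0,0,0],[0,0,0],[0,0,0],[0,0,0],[0,0,0]], gripper=[255,255,255,255,255,255,255,255,255,255], force=90)

```text
t: 15.1
position: [0.5626, 0.007, 0.1551]
tcp_rot: [-0.697, 0.698, 0.115, -0.116]
force: [12.2, -1.1, -19.4]
grip_width: 0.0091
```

>>> jog_arm(xyz=[[0.4,-1,0],[0.7,-2,0],[1,-3,0],[1.3,-4,0],[1.6,-5,0],[1.9,-6,0],[2.2,-7,0],[2.5,-8,0]], rot=[[0,0,0],[0,0,0],[0,0,0],[0,0,0],[0,0,0],[0,0,0],[0,0,0],[0,0,0]], gripper=[255,255,255,255,255,255,255,255])

```text
t: 16.1
position: [0.5654, 0.0079, 0.1651]
tcp_rot: [-0.698, 0.698, 0.115, -0.116]
force: [9.5, 0.3, -11.1]
grip_width: 0.0088
```

>>> jog_arm(xyz=[[0.8,-2,0],[1.5,-4,0],[2.2,-6,0],[3,-8,0],[3.8,-10,0],[4.6,-12,0],[5.4,-14,0],[6.2,-16,0],[7,-18,0],[7.8,-20,0],[8.6,-22,0],[9.4,-24,0],[9.8,-25,0],[9.8,-25,0],[9.8,-25,0],[9.8,-25,0]], rot=[[0,0,0],[0,0,0],[0,0,0],[0,0,0],[0,0,0],[0,0,0],[0,0,0],[0,0,0],[0,0,0],[0,0,0],[0,0,0],[0,0,0],[0,0,0],[0,0,0],[0,0,0],[0,0,0]], gripper=[255,255,255,255,255,255,255,255,255,255,255,255,255,255,255,255])

```text
t: 18.1
position: [0.5749, 0.0112, 0.1911]
tcp_rot: [-0.698, 0.698, 0.116, -0.116]
force: [6.7, 0.1, -7.3]
grip_width: 0.0088
```

```bash
python3 - <<'E'
from h import *
goto([.561,.008,.151],.329)
im=r.snapshot("side")[:,:,::-1]; cv2.imwrite("pics/side7.png",im); cv2.imwrite("pics/side7c.png",cv2.resize(im[90:250,150:310],None,fx=3,fy=3))
im=r.snapshot("top")[:,:,::-1]; cv2.imwrite("pics/top7.png",im)
for c in ("top","side"):
  for n in ("collar","case","can","screwdriver"):
    for d in r.boxes_of(c,n)[:2]: print(c,n,np.round(d["location"],3),round(d["p"],2))
E
```

```text
t 18.1 pos [0.5749 0.0112 0.1911] yawx 18.84 F [ 6.7  0.1 -7.3] w 0.0088
xyz [-14.2  40.1   1.5] rot [ 0. -0. -0.]
top collar [0.842 0.139 0.027] 0.52
top collar [0.48  0.39  0.029] 0.46
top case [ 0.525 -0.392  0.05 ] 0.6
top case [0.48  0.388 0.029] 0.19
top can [0.698 0.312 0.114] 0.57
top can [ 0.703 -0.284  0.021] 0.34
top screwdriver [ 0.702 -0.285  0.023] 0.63
side collar [ 0.648 -0.268  0.024] 0.67
side collar [0.835 0.145 0.02 ] 0.58
side case [ 0.512 -0.368  0.05 ] 0.94
side can [0.693 0.331 0.097] 0.68
side screwdriver [ 0.65  -0.267  0.021] 0.42
```

View pics/side7c.png

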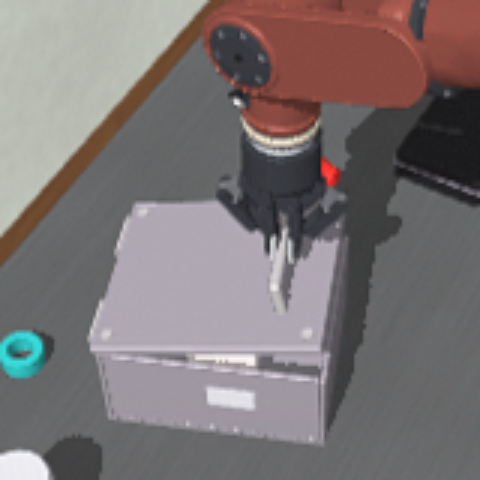

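View pics/side7.png

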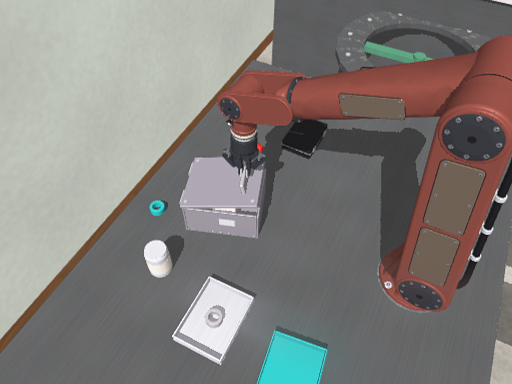

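>>> jog_arm(xyz=[[0,0,0],[0,0,0],[0,0,0],[0,0,0]], rot=[[0,0,0],[0,0,0],[0,0,0],[0,0,0]], gripper=[255,255,255,255])

```text
t: 19.1
position: [0.5749, 0.0112, 0.1911]
tcp_rot: [-0.698, 0.698, 0.115, -0.116]
force: [6.1, 0.9, -6.8]
grip_width: 0.0089
```

```bash
python3 - <<'E'
from h import *
s,c,R=cur(); print(s["t"],c,s["qvel"].round(4),s["force"].round(1),s["grip_width"]); r.sign_off()
E
```

```text
19.1 [0.57491138 0.01115673 0.19106044] [-0.0009 -0.0005 -0.0014 -0.0001  0.0004  0.001 ] [ 6.1  0.9 -6.8] 0.008898349714785229
the job is handed in; nothing more can be done
```

I set the steel collar down flat in the aluminium tray, then pulled the lid up by its handle until the seal let go. I handed the job in at 19.1 s with the lid still held in the gripper.

- **Lid:** the handle rose about 38 mm, which works out to about 0.20 rad, or roughly 5 cm at the front edge. I worked that out from the arm's position, since nothing reports the lid angle directly. The pull read about 19 N shortly before the seal gave. At the end the arm was still, with about 7 N of downward load and 6 N sideways on the gripper.
- **Collar:** the last pictures show it flat and clear of the gripper, at about (0.480, 0.390). The tray centre is at about (0.475, 0.389).
- **Case, can and screwdriver:** the top camera put all three within about 2 mm of where they started. The side camera disagreed on the screwdriver by about 45 mm, but the gripper partly hid it there. It also gave the case about 9 mm off, with the arm in front of it. I trusted the top view on both.
- **Misreading:** the side camera also reported a "collar" near the screwdriver. That was a false detection, because the side picture shows the collar in the tray.

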